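# Scrape out the joint under the sugar dispenser

### The arm

A 6-joint arm with a two-finger parallel gripper is mounted at the origin on the work surface. World frame = base frame: x ahead of the robot, y to its left, z up, the work surface at z = 0. Lengths are in m, angles in rad, forces in N, time in s.
With the tool pointing down it reaches from about 0.275 to 0.975 m from the base axis. Payload 8.4 kg.
Tool frame: the origin (TCP) lies on the centre line of the jaws, within the pads' length; the fingertips stand 17 mm ahead of it and the grasp point (between the pads) lies 2 mm behind it; z points along the fingers, x is the direction in which the jaws open and shut, and the axes are right-handed (so a half turn about z gives the same grasp; the last joint's range is limited). The gripper opens to 92 mm and grips with 3 to 60 N. Pads are 20 mm wide; open, the fingers measure 128 mm over their backs; the gripper's body (75 mm by 189 mm) begins 69 mm behind the grasp point.
Start: joints at [-1.244, 0.353, 1.633, -0, 1.155, -0.002], TCP at [0.202, -0.592, 0.232] pointing down, gripper open.
Joint ranges: [-2.63, 2.63], [-0.92, 2.1], [0.06, 2.66], [-1.3, 4.44], [0, 2.69], [-3.02, 3.02]. Speed limits (rad/s): [2.22, 2.22, 2.79, 3.14, 3.14, 3.14].

### API

Orientations are given as [roll, pitch, yaw] about the fixed x, y, z axes, in that order (R = Rz(yaw) Ry(pitch) Rx(roll)).
In Python, from plant import telemetry, vision, ticket gives the robot as it stands.
- The arm moves only by the tool drive_tool, never from a script. Its arguments are lists of equal length, an entry for each row: "dp": the shift along the world's x, y, z in mm, a list of three; "rotation": the turn, a rotation vector about the world's x, y, z in rad, a list of three; "claw": the finger opening in mm, from 0 to 91.9. In form: {"dp": [[tx, ty, tz], ...], "rotation": [[rx, ry, rz], ...], "claw": [claw, ...]}. A call has 1 to 10 rows; each row shifts and turns the pose as measured when the row begins; what a row does not reach is not made up. A row lasts 1/10 s, in which the tool goes at most 50 mm and 8.59 degrees, less where a joint would pass 70% of its speed; a pose out of reach is approached as far as the arm can. A call is refused whole if a number of a shift passes 50 or a number of a turn 0.15, either way. A call with a gripper value outside its range is refused whole. The fingers move at their own pace and stop on an object; the grip force is fixed at half the most. Time passes only in rows, so rows that do not move let the fingers close. It gives the time, the measured TCP pose, the force and the opening at its end, in the units of the state.
- telemetry.sense(): the state, without advancing time (a new reading comes with each control period).
- vision.capture(name): name is "side" or "top" or "wrist"; returns the picture (420x560x3 uint8, red, green, blue); there is no depth.
- vision.get_calibration(name): a dict with "K" (3x3 intrinsics, pixels), "k1" (the pictures are not rectified: a ray, as slopes to the right and down, at radius r is drawn at 1 + k1 r^2 times it, then the intrinsics apply), "rvec" (rotation vector, rad) and "tvec" (3), from world to camera coordinates, as OpenCV has them. Camera axes: x right, y down, z forward; pixel columns grow to the right and rows downward; lengths in m; the calibration is good to about 2 mm. A picture is of the moment at which its call begins: read the wrist's pose just before it. get_calibration takes no time and is no camera call; for the wrist camera it gives the pose at the moment of the call.
- ticket.sign_off(): hands the job in, once; it reports no verdict.
The state is a dict: "clock": time; "qpos": joint angles; "joint_velocities": joint speeds; "joint_efforts": joint torques, N m; "eef_pos": TCP position; "orientation": TCP orientation; "ft_force": force on the tool from outside, world axes, zero at the start; "torque": the same for the moment, N m; "width": finger opening in m.
Only numpy, scipy, OpenCV 4.12 (cv2) and the standard library are available. Lean on these libraries where they do the work, as an engineer would, in place of code of your own. Each camera call takes 0.05 s, during which the arm holds its last target. There are 200 camera calls.

### The job

Take the joint scraper off the utensil rail and clean out the inside corner at the foot of the splashback, under the sugar-cube dispenser: lean the scraper out from under the dispenser and draw its tip along the aluminium trim from the end nearer the robot to the far end in one slow, steady pass, about 2 to 3 cm a second, keeping it lightly pressed into the corner all the way. The trim is not bedded quite true, so follow it by feel; do not push the dispenser's bar, press hard or disturb the glasses, pot and trays. Then hang the scraper by its hook over the rail again and let go.

Things in the scene. Friction and masses are not known exactly. Their poses are not given: they have to be found in the camera images.
- scraper: Joint scraper, 180 mm long, about 120 g: round steel shank 65 mm long, up to 12 mm thick, and black plastic handle 115 mm long (z = 65 to 180 mm), 18 mm thick along x, 22 mm wide along y. Origin at the very end of the tip, z from tip to handle end. A hook on its +x side holds it. Starts hanging on the rail tip down, handle on the robot's side of the bar, hook over to the rail's +x side.
- scraper_tip (a point): Centre of the scraper's rounded tip, a ball of 5 mm radius on the tool's axis, 5 mm above the scraper's origin; scraper's axes. It drags on the trim (friction about 0.6): held firmly, with the handle leaning 15 to 20 degrees ahead in the direction of travel so that the tip trails, it runs smoothly; else the drag turns the tool in the fingers. Contact is stiff, some 10 to 30 N per mm pushed in.
- scraper_hook (a point): Scraper's hook, like a pen clip on the handle's +x side, 14 mm wide: this point is the middle of the arch's underside, 122 mm above the scraper's origin and 16 mm to its +x. The slot is 14.5 mm wide (x = 9 to 23.5 mm in the scraper's frame); the clip arm beyond it, outside at x = 28 mm, reaches 42 mm down and flares out at its foot. The arch's top is at z = 127 mm.
- scraper_grip (a point): Where to hold the scraper: on the handle's axis, 158 mm above its origin, 22 mm below the handle's top end, 31 mm above the hook's arch; scraper's axes.
- rail: Fixed steel utensil rail: flat bar on edge, 220 mm long (along its y), 8 mm thick, 40 mm high, on two round posts at y = +-106 mm with ball tops 175 mm high. Origin on the counter under the bar's middle, z up. A tea strainer hangs fixed on it at y = -75 mm, its bowl towards -x. Hung here, the scraper's origin is 38 mm above the counter, its axis 13 to 19 mm from the bar's mid-plane.
- rail_top (a point): Middle of the top edge of the rail's flat bar, 160 mm above the counter; rail's axes.
- splashback: Fixed tiled splashback, 224 mm long, 318 mm high. Origin on the counter under the middle of the joint; x along the joint from the end nearer the robot to the far end, y out of the wall over the counter, z up. The joint is the inside corner of the L-shaped aluminium trim at its foot, x = -100 to +100 mm. Dispenser above: lean the handle 40 to 45 degrees from vertical towards +y.
- joint_near (a point): Near end of the joint on the corner line, 8 mm up. The trim's wall face is at y = 0 of the splashback and 30 mm high, its foot reaches to y = 30 mm. Here the tip ball's centre sits at y = 5, z = 13 mm. The trim is rigid but unevenly bedded: true at this end, running straight off so that its far end lies up to 4 mm too deep (lower and further in) or too proud (higher and further out). Not measured.
- dispenser_low (a point): Front edge of the sugar dispenser's outlet, its lowest part, 125 mm above the counter and 45 mm out from the wall. The housing, x = -53 to +53 mm, starts 136 mm up and reaches 54 mm out; its push bar reaches 70 mm out at 149 to 181 mm up; wall plate x = -65 to +65 mm; hopper above to 308 mm. Splashback's axes.
- push_bar (a joint): Travel of the sugar dispenser's sprung push bar, a steel plate 64 mm wide and 32 mm high on the dispenser's front; 0 out, grows to 0.008 m as it is pushed towards the wall. Leave alone.
- glass1: waisted clear tulip tea glass, 92 mm tall, 57 mm across the rim; origin at the centre of its foot. Leave alone. Stands on the counter.
- glass2: waisted clear tulip tea glass, 92 mm tall, 57 mm across the rim; origin at the centre of its foot. Leave alone. Stands on the counter.
- glass3: waisted clear tulip tea glass, 92 mm tall, 57 mm across the rim; origin at the centre of its foot. Leave alone. Stands on the upper tray.
- glass4: waisted clear tulip tea glass, 92 mm tall, 57 mm across the rim; origin at the centre of its foot. Leave alone. Stands on the upper tray.
- pot: White ceramic pot, closed, 98 mm tall, 140 mm across, with two small side handles along y; origin at the centre of its foot. Leave alone.
- lid: Hard grey silicone lid, a disc 148 mm across and 7 mm thick with a knob, 24 mm tall in all, lying on the pot; origin at the centre of its underside. Leave alone.
- tray_aluminium: Brushed aluminium tray, 340 (x) by 240 (y) by 24 mm, lower of two; origin at the centre of its underside. Leave alone.
- tray_white: White plastic tray, 310 (x) by 210 (y) by 26 mm, in the aluminium tray; origin at the centre of its underside. Leave alone.
Not all that is in view belongs to the job. What is meant by the scraper is not white, and is the smaller of those in its own colour.

How it is judged:
On the way, in this order (a step that is already met when the one before it is completed fails the run):
1. the scraper's tip rubs in the joint at its near end (x of scraper_tip in the frame of splashback between -0.088 and -0.072 m and y of scraper_tip in the frame of splashback between -0.004 and 0.014 m and z of scraper_tip in the frame of splashback between 0.004 and 0.02 m and contact force between scraper and splashback above 0.5 N), for 0.2 s.
2. the tip rubs in the joint 20 mm further along (x of scraper_tip in the frame of splashback between -0.068 and -0.052 m and y of scraper_tip in the frame of splashback between -0.004 and 0.014 m and z of scraper_tip in the frame of splashback between 0.004 and 0.02 m and contact force between scraper and splashback above 0.5 N), for 0.2 s.
3. the tip rubs in the joint 40 mm further along (x of scraper_tip in the frame of splashback between -0.048 and -0.032 m and y of scraper_tip in the frame of splashback between -0.004 and 0.014 m and z of scraper_tip in the frame of splashback between 0.004 and 0.02 m and contact force between scraper and splashback above 0.5 N), for 0.2 s.
4. the tip rubs in the joint 60 mm further along (x of scraper_tip in the frame of splashback between -0.028 and -0.012 m and y of scraper_tip in the frame of splashback between -0.004 and 0.014 m and z of scraper_tip in the frame of splashback between 0.004 and 0.02 m and contact force between scraper and splashback above 0.5 N), for 0.2 s.
5. the tip rubs in the joint 80 mm further along (x of scraper_tip in the frame of splashback between -0.008 and 0.008 m and y of scraper_tip in the frame of splashback between -0.004 and 0.014 m and z of scraper_tip in the frame of splashback between 0.004 and 0.02 m and contact force between scraper and splashback above 0.5 N), for 0.2 s.
6. the tip rubs in the joint 100 mm further along (x of scraper_tip in the frame of splashback between 0.012 and 0.028 m and y of scraper_tip in the frame of splashback between -0.004 and 0.014 m and z of scraper_tip in the frame of splashback between 0.004 and 0.02 m and contact force between scraper and splashback above 0.5 N), for 0.2 s.
7. the tip rubs in the joint 120 mm further along (x of scraper_tip in the frame of splashback between 0.032 and 0.048 m and y of scraper_tip in the frame of splashback between -0.004 and 0.014 m and z of scraper_tip in the frame of splashback between 0.004 and 0.02 m and contact force between scraper and splashback above 0.5 N), for 0.2 s.
8. the tip rubs in the joint 140 mm further along (x of scraper_tip in the frame of splashback between 0.052 and 0.068 m and y of scraper_tip in the frame of splashback between -0.004 and 0.014 m and z of scraper_tip in the frame of splashback between 0.004 and 0.02 m and contact force between scraper and splashback above 0.5 N), for 0.2 s.
9. the tip, still pressed in the joint, has come to the far end (x of scraper_tip in the frame of splashback between 0.072 and 0.088 m and y of scraper_tip in the frame of splashback between -0.004 and 0.014 m and z of scraper_tip in the frame of splashback between 0.004 and 0.02 m and contact force between scraper and splashback above 0.5 N), for 0.2 s.
At the end, for the whole second after the job is handed in: The scraper hangs by its hook over the rail's bar between the posts (its tip end 30 to 48 mm above the counter, within 30 mm of the bar's plane, within 15 degrees of upright, resting on the rail), released and still (x of scraper in the frame of rail between -0.03 and 0.03 m and y of scraper in the frame of rail between -0.09 and 0.09 m and height (world z) of scraper between 0.03 and 0.048 m and angle between scraper's own z axis and vertical below 0.25 rad and contact force between scraper and rail above 0.3 N and linear speed of scraper below 0.02 m/s); the robot touches nothing.
It fails at once if the splashback, its trim or the dispenser is pressed or knocked with more than 20 N (contact force between anything else and splashback above 20 N).
It fails at once if the dispenser's push bar is pushed in by more than 5 mm (value of joint push_bar above 0.005 m).
It fails at once if a glass, the pot, its lid or a tray is moved by more than 20 mm (distance of any of glass1, glass2, glass3, glass4, pot, lid, tray_aluminium, tray_white from where it was at the start of the episode above 0.02 m).
It fails at once if a glass or the pot is tipped by more than 20 degrees (angle between any of glass1, glass2, glass3, glass4, pot's own z axis and vertical above 0.35 rad).
It also fails if it takes over 72 s, if anything falls off the work surface, if the arm or the gripper's body presses on something with over 40 N, if the wrist force passes 120 N, or if a joint passes its speed limit or range.

## Working session

There is one attempt and no reset: what is moved stays moved. The work goes in short steps, Python scripts to look and compute and a tool call to move; the robot and the scene stay as the last step left them, time stands still between calls to the robot, and variables do not carry over. Pictures are saved under pics/ and viewed, about 8 in all and at most 12, crops included, and the job is handed in when it is done.

Besides the shell and the picture viewer there is one more tool, called after "Call:" by a JSON object that holds its "api" and its "payload". drive_tool: Moves the arm, as the interface text tells. Its arguments: {"type":"object","properties":{"dp":{"type":"array"},"rotation":{"type":"array"},"claw":{"type":"array"}},"required":["dp","rotation","claw"]}

```bash
ls; mkdir -p pics; python3 - <<'E'
from plant import telemetry, vision, ticket
import cv2,numpy as np
print(telemetry.sense())
ims=[]
for n in ["side","top","wrist"]:
    im=vision.capture(n); cv2.imwrite(f"pics/{n}0.png",im[:,:,::-1]); c=vision.get_calibration(n)
    R=cv2.Rodrigues(np.array(c["rvec"]))[0]; print(n,np.array(c["K"]).tolist(),c["k1"],"cam",(-R.T@np.array(c["tvec"]).ravel()).round(3),R.round(3).tolist())
E
```

```text
pics
{'clock': 0.0, 'qpos': array([-1.24438578e+00,  3.53650796e-01,  1.63410837e+00, -1.03309653e-06,
        1.15517679e+00, -2.40064630e-03]), 'joint_velocities': array([-0.00118156, -0.00112326,  0.00022035, -0.00094447,  0.00161036,
        0.00014644]), 'joint_efforts': array([-1.61704123e-03, -5.93846333e+01, -3.34228313e+01,  6.94312504e-02,
        2.32516107e-02, -1.43681386e-04]), 'eef_pos': array([ 0.20167801, -0.59108831,  0.23087304]), 'orientation': array([-3.14159037e+00,  1.34330186e-03, -1.24198472e+00]), 'ft_force': array([-0.12374816, -0.41885587, -0.39821548]), 'torque': array([-0.02386859,  0.01623649,  0.0359863 ]), 'width': 0.09225748082193437}
side [[451.28408339628027, 0.0, 272.9915430957184], [0.0, 451.28408339628027, 207.42039840536776], [0.0, 0.0, 1.0]] -0.02853274727679331 cam [0.321 1.059 0.922] [[-0.997, -0.079, -0.022], [-0.032, 0.623, -0.782], [0.075, -0.779, -0.623]]
top [[466.5471580585506, 0.0, 285.60514603222725], [0.0, 466.5471580585506, 204.8864649862824], [0.0, 0.0, 1.0]] -0.05176425930456955 cam [0.329 0.069 1.443] [[-0.014, -1.0, -0.002], [-0.997, 0.014, -0.071], [0.071, 0.001, -0.997]]
wrist [[314.0846320286244, 0.0, 274.40930001722893], [0.0, 314.0846320286244, 207.9622419659225], [0.0, 0.0, 1.0]] -0.04004438053699249 cam [ 0.281 -0.564  0.384] [[0.322, -0.947, -0.0], [-0.906, -0.308, 0.291], [-0.276, -0.094, -0.957]]
```

View pics/side0.png

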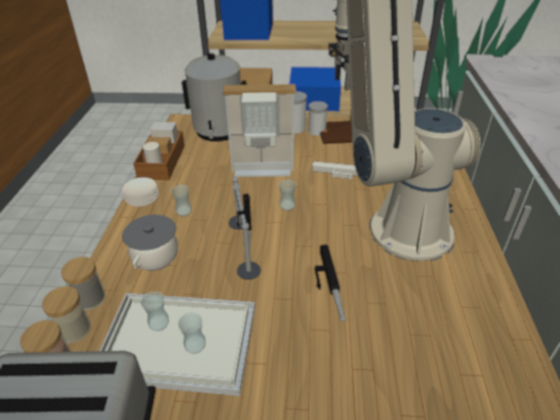

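View pics/top0.png

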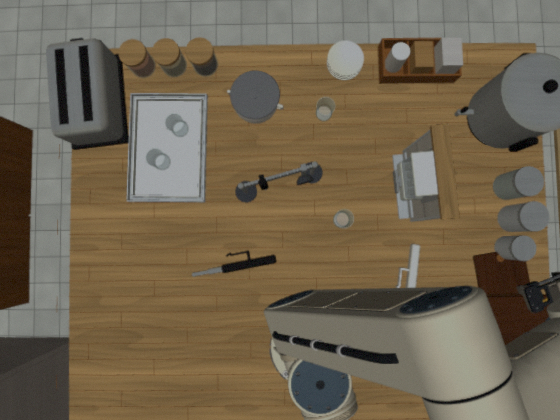

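The side view shows the rail with posts based at about (237,222) and (248,270) and a small black scraper at about (247,210). It also shows the splashback with the dispenser at (260,140), and loose decoy scrapers: a larger black one at (330,270) and a white one at (335,168). In the top view the rail runs (246,192) to (310,172), and the splashback's front foot is at column 400, rows 155–220.

```bash
python3 - <<'E'
import cv2,numpy as np
t=cv2.imread("pics/top0.png");s=cv2.imread("pics/side0.png")
a=cv2.resize(t[145:225,225:325],(400,320),interpolation=cv2.INTER_CUBIC)
b=cv2.resize(t[120:225,385:460],(400,560),interpolation=cv2.INTER_CUBIC)
c=cv2.resize(s[170:285,220:270],(200,460),interpolation=cv2.INTER_CUBIC)
d=cv2.resize(s[75:185,215:305],(450,550),interpolation=cv2.INTER_CUBIC)
o=np.zeros((600,800,3),np.uint8);o[:320,:400]=a
o[:560,400:800]=b
cv2.imwrite("pics/c1.png",o)
o=np.zeros((600,800,3),np.uint8);o[:460,:200]=c;o[:550,250:700]=d
cv2.imwrite("pics/c2.png",o)
E
```

```text
(no output)
```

View pics/c1.png

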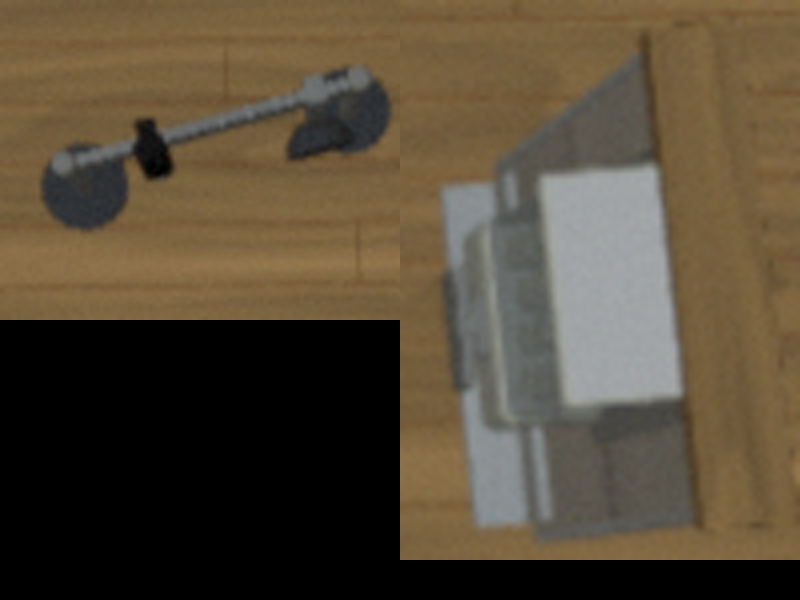

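View pics/c2.png

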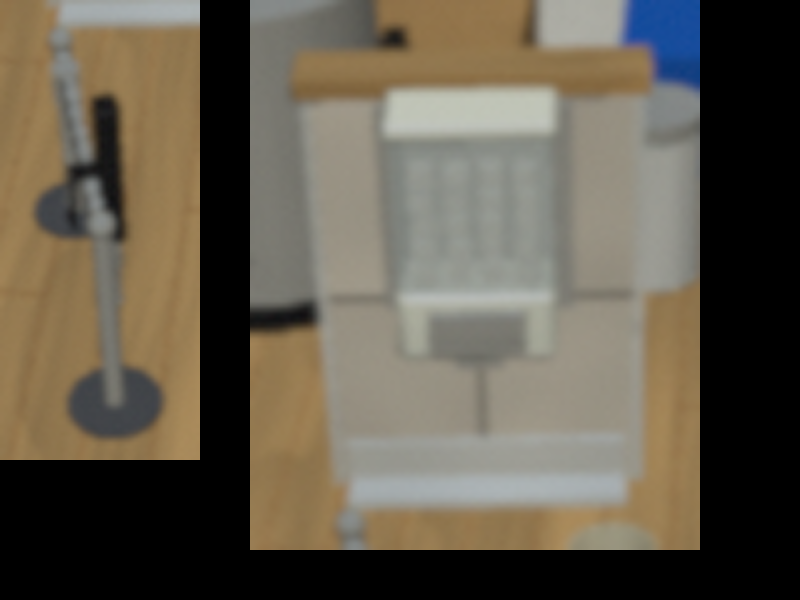

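Top crop: the rail's ball tops are at full-frame (240.8,185) and (314.5,164), the handle top is near (264,186), and the foot's front corners are at (393,155) and (399.6,219). Side crop: the balls are at (235,179.5) and (245,225.5), the foot front edge runs (235,176)–(290.4,175), and the corner line runs (235.4,170.6)–(290,170).

```bash
cat > h.py <<'E'
import numpy as np,cv2
from plant import telemetry,vision
from scipy.spatial.transform import Rotation as Ro
def ray(c,p):
    K=np.array(c["K"]);q=(np.array(p,float)-K[:2,2])/[K[0,0],K[1,1]];u=q.copy()
    for _ in range(20): u=q/(1+c["k1"]*(u@u))
    R=cv2.Rodrigues(np.array(c["rvec"]))[0];t=np.array(c["tvec"]).ravel()
    d=R.T@np.r_[u,1];return -R.T@t,d/np.linalg.norm(d)
def plane(c,p,z):
    o,d=ray(c,p);return o+d*(z-o[2])/d[2]
def tri(*cp):
    A=np.zeros((3,3));b=np.zeros(3);l=[ray(c,p) for c,p in cp]
    for o,d in l: M=np.eye(3)-np.outer(d,d);A+=M;b+=M@o
    x=np.linalg.solve(A,b);return x,[1000*np.linalg.norm(np.cross(x-o,d)) for o,d in l]
def proj(c,X):
    R=cv2.Rodrigues(np.array(c["rvec"]))[0];v=R@np.array(X)+np.array(c["tvec"]).ravel();u=v[:2]/v[2]
    K=np.array(c["K"]);return u*(1+c["k1"]*(u@u))*[K[0,0],K[1,1]]+K[:2,2]
E
python3 - <<'E'
from h import *
np.set_printoptions(precision=4,suppress=True)
T=vision.get_calibration("top");S=vision.get_calibration("side")
bl=tri((T,(240.75,185)),(S,(245,225.5)));br=tri((T,(314.5,164)),(S,(235,179.5)))
print(bl,br)
print("handle top",plane(T,(264,186),.218), "side", tri((T,(264,186)),(S,(246.3,195))))
print("foot far", tri((T,(393.1,155.1)),(S,(235,176))),"near",tri((T,(399.6,218.8)),(S,(290.4,175))))
print(plane(T,(393.1,155.1),.008),plane(T,(399.6,218.8),.008))
print("corner",plane(S,(235.4,170.6),.008),plane(S,(290,170),.008))
print("foot side",plane(S,(235,176),.008),plane(S,(290.4,175),.008))
E
```

```text
(array([0.4776, 0.1931, 0.166 ]), [np.float64(0.17209316068003674), np.float64(0.1720931606800007)]) (array([ 0.5333, -0.0112,  0.1649]), [np.float64(0.2786593608312027), np.float64(0.2786593608313429)])
handle top [0.4678 0.1266 0.218 ] side (array([0.474 , 0.1273, 0.214 ]), [np.float64(5.763345439512743), np.float64(5.763345439512808)])
foot far (array([ 0.5841, -0.269 , -0.0019]), [np.float64(0.40738633557756476), np.float64(0.4073863355776676)]) near (array([ 0.3842, -0.2826, -0.0004]), [np.float64(0.03137984846351599), np.float64(0.031379848463437617)])
[ 0.5827 -0.2667  0.008 ] [ 0.3839 -0.2806  0.008 ]
corner [ 0.5844 -0.2891  0.008 ] [ 0.3866 -0.3022  0.008 ]
foot side [ 0.5808 -0.2548  0.008 ] [ 0.3836 -0.2704  0.008 ]
```

Call:
{"api": "drive_tool", "payload": {"dp": [[0,0,50],[0,0,50],[0,0,50],[0,0,40],[10,45,0],[10,45,0],[10,45,0],[15,45,0],[15,45,0],[20,45,0]], "rotation": [[0,0,0],[0,0,0],[0,0,0],[0,0,0.05],[0,0,0.14],[0,0,0.14],[0,0,0.14],[0,0,0.14],[0,0,0.14],[0,0,0.14]], "claw": [90,90,90,90,90,90,90,90,90,90]}}

```text
clock: 1.15
eef_pos: [0.2793, -0.3145, 0.4242]
orientation: [3.139, 0.006, -0.327]
ft_force: [1.4, 0.1, 0.7]
width: 0.0898
```

Call:
{"api": "drive_tool", "payload": {"dp": [[15,45,0],[15,45,0],[20,45,0],[20,45,0],[20,45,0],[20,45,0],[20,45,0],[15,45,-10],[10,45,-10],[10,40,-10]], "rotation": [[0,0,0.06],[0,0,0.06],[0,0,0.06],[0,0,0.06],[0,0,0.06],[0,0,0.06],[0,0,0.06],[0,0,0.06],[0,0,0.06],[0,0,0.05]], "claw": [60,60,60,60,60,60,60,60,60,60]}}

```text
clock: 2.15
eef_pos: [0.4435, 0.1462, 0.3951]
orientation: [3.137, -0.003, 0.29]
ft_force: [0.7, -0.5, -0.1]
width: 0.0598
```

```bash
python3 - <<'E'
from h import *
import json
s=telemetry.sense();c=vision.get_calibration("wrist");im=vision.capture("wrist");cv2.imwrite("pics/w1.png",im[:,:,::-1])
json.dump({k:np.array(v).tolist() for k,v in c.items()},open("w1.json","w"));print(s["eef_pos"],s["orientation"],s["qpos"])
T=c
print([proj(c,p) for p in [(.479,.1264,.218),(.4776,.1931,.166),(.5333,-.0112,.165)]])
E
```

```text
[0.44348215 0.14618972 0.39510969] [ 3.13738484e+00 -2.79371675e-03  2.90406976e-01] [ 0.31835255 -0.02802782  1.73357067 -0.00432501  1.43337602  0.0285382 ]
[array([298.37631946, 216.79173444]), array([310.93965318, 152.48376116]), array([302.08872308, 303.29740988])]
```

View pics/w1.png

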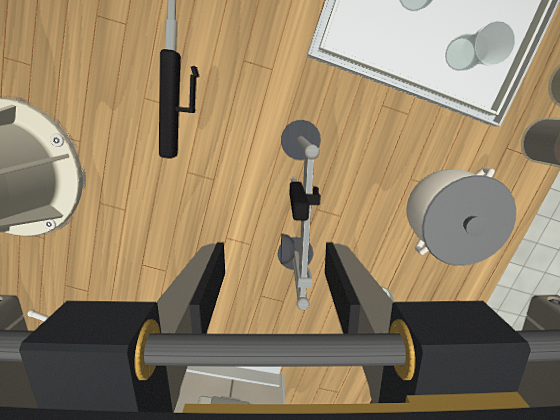

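The wrist view shows the ball tops at (311,152) and (303,302), within about 1 px of the predicted positions, so the rail position holds. The black scraper's handle is at about (298,200), with the hook arch over the bar at (314,197).

```bash
python3 - <<'E'
from h import *
import json
c=json.load(open("w1.json"));im=cv2.imread("pics/w1.png")
R=cv2.Rodrigues(np.array(c["rvec"]))[0];print("cam",-R.T@np.array(c["tvec"]).ravel())
m=(im.max(2)<75)[170:235,275:330].astype(np.uint8)
for r in range(0,65,2): print(170+r,''.join('#' if v else '.' for v in m[r]))
# predicted handle box corners for hanging pose
n=np.array([.965,.263,0]);y=np.array([-.263,.965,0])
for z in(.218,.103):
  print(z,[proj(c,np.array([.479,.1264,z])+a*n+b*y).round(1).tolist() for a in(-.009,.009) for b in(-.011,.011)])
E
```

```text
cam [0.4205234  0.22629562 0.54766601]
170 .......................................................
172 .......................................................
174 .......................................................
176 .......................................................
178 .......................................................
180 .......................................................
182 ................##########.............................
184 ...............############............................
186 ...............#############...........................
188 ...............##############.........######...........
190 ...............###############........#####............
192 ...............###############........#####............
194 ...............######################.######...........
196 ...............##############################..........
198 ...............##############################..........
200 ................#############################..........
202 ................#############################..........
204 ................#####################
[... 360 characters left out ...]
..................
218 ..................###############......................
220 ..........................####.........................
222 .......................................................
224 .......................................................
226 .......................................................
228 ............................#..........................
230 .......................................................
232 .......................................................
234 .......##..............................................
0.218 [[289.9, 225.9], [290.7, 207.1], [305.9, 226.3], [307.0, 207.5]]
0.103 [[286.0, 198.5], [286.5, 183.8], [298.2, 198.7], [298.9, 184.1]]
```

```bash
python3 - <<'E'
from h import *
import json
c=json.load(open("w1.json"));T=vision.get_calibration("top")
print("arch right edge",plane(c,(319,199.5),.165),"handle top near edge mid",plane(c,(300.5,220),.218),"top ctr",plane(c,(300.5,210.7),.218))
print("balls",plane(c,(311,151.5),.167),plane(c,(303,302.5),.167))
print("handle bottom far edge",plane(c,(296,181.5),.103))
im=cv2.imread("pics/top0.png");m=(im.max(2)<60)[170:195,255:275]
for r in range(25): print(170+r,''.join('#' if v else '.' for v in m[r]))
print([proj(T,p).round(1) for p in [(.480,.134,.218),(.480,.127,.218)]])
E
```

```text
arch right edge [0.50635521 0.13979578 0.165     ] handle top near edge mid [0.4824266  0.12348416 0.218     ] top ctr [0.47906514 0.13381809 0.218     ]
balls [0.47714627 0.1943266  0.167     ] [ 0.53353303 -0.00835673  0.167     ]
handle bottom far edge [0.47955417 0.14185536 0.103     ]
170 ....................
171 ....................
172 ....................
173 ....................
174 ....................
175 ....####............
176 ....#####...........
177 ....#####...........
178 .....#####..........
179 ....#######.........
180 ....#######.........
181 ....########........
182 ...#########........
183 ...#########........
184 #...#########.......
185 #....########.......
186 .....########.......
187 #.....#######.......
188 #.....#######.......
189 #......###..........
190 #...................
191 #...................
192 ##..................
193 #...................
194 #...................
[array([261.2, 181.5]), array([263.8, 181.4])]
```

Call:
{"api": "drive_tool", "payload": {"dp": [[18,-7,-20],[18.5,-7,-30],[0,0,-40],[0,0,-40],[0,0,-30],[0,0,-10],[0,0,0]], "rotation": [[0,0,-0.012],[0,0,-0.01],[0,0,0],[0,0,0],[0,0,0],[0,0,0],[0,0,0]], "claw": [60,60,60,60,60,60,60]}}

```text
clock: 2.9
eef_pos: [0.4807, 0.1401, 0.2166]
orientation: [3.141, -0.001, 0.28]
ft_force: [0.7, -0.5, 0.2]
width: 0.06
```

```bash
python3 - <<'E'
from h import *
s=telemetry.sense();im=vision.capture("wrist");t=vision.capture("side")
o=np.zeros((560,800,3),np.uint8);o[:420,:560]=im[:,:,::-1];o[:560,560:]=cv2.resize(t[165:285,215:266],(240,560),interpolation=cv2.INTER_CUBIC)[:,:,::-1]
cv2.imwrite("pics/w2.png",o)
print(s["eef_pos"],s["orientation"],s["ft_force"],s["torque"])
E
```

```text
[0.48072315 0.14005413 0.21655926] [ 3.14113523e+00 -1.18126073e-03  2.79898250e-01] [ 0.73328161 -0.483897    0.16483944] [-0.08334163 -0.14599985 -0.01029973]
```

View pics/w2.png

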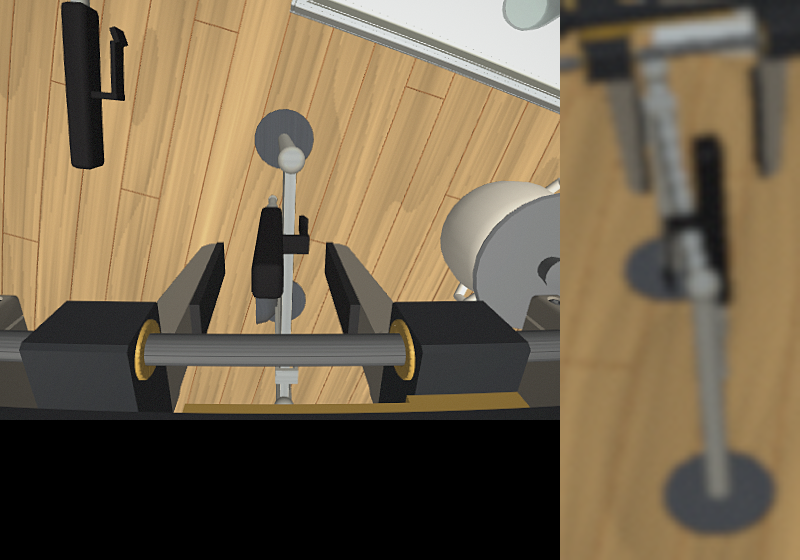

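The handle's top end spans cols 252–281, rows 263–298. It lies between the jaws (centre col ~274) but slightly to the −x side, and the arm is still about 22 mm high.

```bash
python3 - <<'E'
from h import *
c=vision.get_calibration("wrist")
print(plane(c,(266.5,298),.218),plane(c,(252,280),.218),plane(c,(281,280),.218),plane(c,(308,244),.165),plane(c,(266,280),.218))
print("ball",plane(c,(291,158),.165))
# TCP axis at handle top height
e=telemetry.sense()["eef_pos"];print(proj(c,[e[0],e[1],.218]))
E
```

```text
[0.48347631 0.12323798 0.218     ] [0.47275028 0.13204952 0.218     ] [0.48808647 0.13641484 0.218     ] [0.50828343 0.14047595 0.165     ] [0.48015243 0.13416047 0.218     ]
ball [0.47888409 0.19563482 0.165     ]
[272.03791349 271.01193402]
```

Call:
{"api": "drive_tool", "payload": {"dp": [[0,-6,-10],[0,-1,-13],[0,0,-3],[0,0,0],[0,0,0],[0,0,0],[0,0,0],[0,0,0]], "rotation": [[0,0,-0.01],[0,0,0],[0,0,0],[0,0,0],[0,0,0],[0,0,0],[0,0,0],[0,0,0]], "claw": [60,60,40,10,0,0,0,0]}}

```text
clock: 3.8
eef_pos: [0.48, 0.1321, 0.1944]
orientation: [3.141, -0.001, 0.269]
ft_force: [-2.8, -1.9, -1.6]
width: 0.0179
```

```bash
python3 -c "
from h import *
s=telemetry.sense();print(s)"
```

```text
{'clock': 3.8, 'qpos': array([ 2.65909737e-01,  1.97222982e-01,  1.93904978e+00, -7.27678325e-04,
        1.00393903e+00, -2.58195665e-03]), 'joint_velocities': array([ 0.00120407, -0.00046563, -0.0004176 , -0.0013625 , -0.00353665,
       -0.00064802]), 'joint_efforts': array([ 2.11913162e-01, -4.51568305e+01, -3.21682835e+01,  1.81157403e-01,
       -5.09645194e-01, -1.70699711e-02]), 'eef_pos': array([0.47996425, 0.13205964, 0.19444108]), 'orientation': array([ 3.14097469e+00, -1.37914681e-03,  2.68882447e-01]), 'ft_force': array([-2.7804486 , -1.91005078, -1.607877  ]), 'torque': array([-0.31603959,  0.71762699, -0.0403501 ]), 'width': 0.017858575373092073}
```

Call:
{"api": "drive_tool", "payload": {"dp": [[0,0,10],[0,0,25],[0,0,40],[0,0,40],[-15,-20,30],[-15,-40,20],[-15,-45,0],[-5,-45,0],[0,-45,0],[0,-40,0]], "rotation": [[0,0,0],[0,0,0],[0,0,0],[0,0,0],[0,0,0],[0,0,0],[0,0,-0.05],[0,0,-0.05],[0,0,-0.05],[0,0,-0.05]], "claw": [0,0,0,0,0,0,0,0,0,0]}}

```text
clock: 4.8
eef_pos: [0.4284, -0.1059, 0.3753]
orientation: [3.138, -0.016, 0.072]
ft_force: [0.6, 0.6, -0.7]
width: 0.018
```

```bash
cat >> h.py <<'E'
YAW=.068
def Rt(lean=42,fwd=17,yaw=None): 
    return Ro.from_euler('z',YAW if yaw is None else yaw)*Ro.from_euler('x',-lean,degrees=True)*Ro.from_euler('y',fwd,degrees=True)*Ro.from_euler('x',np.pi)
def Rc(): return Ro.from_euler('xyz',telemetry.sense()["orientation"])
def O(): return np.array([.4862,-.3057,0])
def rotleft(): return (Rt()*Rc().inv()).as_rotvec()
def tcp(b): # TCP for ball centre b in splash frame, mm
    Y=Ro.from_euler('z',YAW); return O()+Y.apply(np.array(b)/1000)-.1514*Rt().apply([0,0,1])
def ball(L=.1514):
    s=telemetry.sense();b=s["eef_pos"]+L*Rc().apply([0,0,1]);return Ro.from_euler('z',-YAW).apply(b-O())*1000
E
python3 -c "
from h import *
s=telemetry.sense();print(s['eef_pos'],s['ft_force'],s['width'],s['qpos']);r=rotleft();print(r,np.linalg.norm(r),tcp((-85,50,60)))"
```

```text
[ 0.42839564 -0.10589746  0.37530665] [ 0.62440566  0.5604876  -0.7122931 ] 0.017965824464790947 [-0.24712505 -0.07226892  1.81657462  0.00182225  1.38114502 -0.3197256 ]
[-0.74275473  0.24674778 -0.11905914] 0.7916717341568869 [ 0.43557909 -0.16192753  0.16759588]
```

Call:
{"api": "drive_tool", "payload": {"dp": [[0,3,0],[0,3,0],[0,3,-10],[0,3,-20],[0,3,-20],[0,0,-20],[0,0,0]], "rotation": [[-0.124,0.041,-0.02],[-0.124,0.041,-0.02],[-0.124,0.041,-0.02],[-0.124,0.041,-0.02],[-0.124,0.041,-0.02],[-0.124,0.041,-0.02],[0,0,0]], "claw": [0,0,0,0,0,0,0]}}

```text
clock: 5.5
eef_pos: [0.4303, -0.1074, 0.3131]
orientation: [2.35, 0.176, -0.165]
ft_force: [-0.1, 0.5, -1.4]
width: 0.0179
```

```bash
python3 - <<'E'
from h import *
import json
s=telemetry.sense();c=vision.get_calibration("wrist");im=vision.capture("wrist");cv2.imwrite("pics/w3.png",im[:,:,::-1])
json.dump({k:np.array(v).tolist() for k,v in c.items()},open("w3.json","w"))
print(s['eef_pos'],s['ft_force'],s['qpos'],rotleft(),ball())
Y=Ro.from_euler('z',YAW)
for p in [(-100,0,8),(100,0,8),(-100,30,0),(100,30,0),(-100,30,8),(100,30,8)]: print(p,proj(c,O()+Y.apply(np.array(p)/1000)).round(1))
print("tip",proj(c,s['eef_pos']+.1514*Rc().apply([0,0,1])))
E
```

```text
[ 0.43034108 -0.10742376  0.3130715 ] [-0.12954042  0.52472505 -1.37237876] [ 0.23820188  0.22745464  1.86598617 -0.65080865  1.56538879  0.51132303] [0.0375608  0.04126072 0.02430499] [-84.05685    101.20369015 209.94552464]
(-100, 0, 8) [301.5 122.7]
(100, 0, 8) [439.4 118.8]
(-100, 30, 0) [299.1 104.7]
(100, 30, 0) [443.4  98.4]
(-100, 30, 8) [298.4 108.5]
(100, 30, 8) [443.9 102.6]
tip [273.8641467 197.8902434]
```

View pics/w3.png

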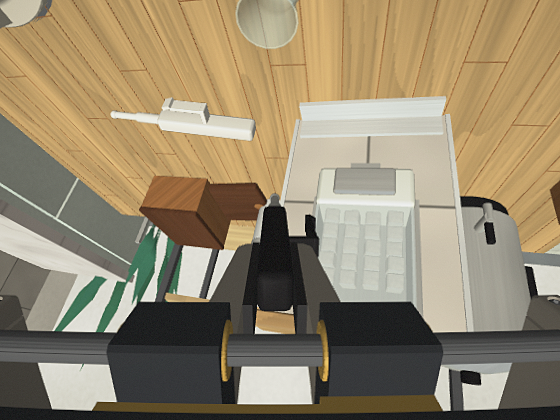

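The picture shows the splashback from above. The trim foot's front edge runs (299,103)–(445,97) and the corner line is near rows 118–121, close to prediction. The scraper tip is at about (273,198), left of the dispenser and clear of it.

```bash
python3 - <<'E'
from h import *
import json
im=cv2.imread("pics/w3.png");c=json.load(open("w3.json"))
g=im.mean(2)
for x in(320,420): print(x,[(r,int(g[r,x-4:x+5].mean())) for r in range(92,142)])
for r in (108,112): print(r,[int(g[r-1:r+2,x].mean()) for x in range(290,312)],[int(g[r-1:r+2,x].mean()) for x in range(432,454)])
Y=Ro.from_euler('z',YAW)
for x in(-75,75):
  for q in [(30,0),(30,8),(0,8),(0,30),(0,38)]: print(x,q,proj(c,O()+Y.apply(np.array([x,*q])/1000)).round(1))
E
```

```text
320 [(92, 171), (93, 171), (94, 171), (95, 172), (96, 171), (97, 171), (98, 172), (99, 171), (100, 169), (101, 186), (102, 203), (103, 201), (104, 198), (105, 217), (106, 222), (107, 220), (108, 219), (109, 220), (110, 220), (111, 220), (112, 218), (113, 219), (114, 221), (115, 220), (116, 219), (117, 220), (118, 220), (119, 218), (120, 207), (121, 200), (122, 200), (123, 203), (124, 202), (125, 199), (126, 201), (127, 202), (128, 202), (129, 201), (130, 201), (131, 204), (132, 204), (133, 200), (134, 205), (135, 219), (136, 220), (137, 209), (138, 189), (139, 192), (140, 193), (141, 192)]
420 [(92, 149), (93, 150), (94, 151), (95, 150), (96, 145), (97, 195), (98, 197), (99, 194), (100, 200), (101, 216), (102, 215), (103, 212), (104, 212), (105, 218), (106, 214), (107, 215), (108, 212), (109, 213), (110, 215), (111, 216), (112, 215), (113, 217), (114, 218), (115, 220), (116, 215), (117, 198), (118, 197), (119, 195), (120, 197), (121, 194), (122, 192), (123, 195), (124, 196), (125, 197), (126, 196), (127, 192), (128, 194), (129, 195), (130, 197), (131, 196), (132, 204), (133, 215), (134, 214), (135, 189), (136, 183), (137, 185), (138, 185), (139, 185), (140, 186), (141, 186)]
108 [161, 169, 160, 156, 159, 163, 163, 151, 145, 178, 225, 220, 218, 219, 218, 218, 218, 218, 218, 219, 219, 218] [213, 212, 213, 213, 213, 212, 213, 213, 213, 215, 218, 204, 154, 131, 137, 159, 157, 156, 155, 155, 155, 152]
112 [159, 166, 166, 159, 157, 163, 164, 160, 148, 151, 188, 225, 219, 219, 219, 218, 218, 219, 218, 219, 218, 219] [217, 217, 217, 217, 217, 217, 216, 217, 218, 224, 194, 152, 124, 152, 156, 154, 157, 157, 154, 152, 152, 154]
-75 (30, 0) [315.5 103.9]
-75 (30, 8) [314.9 107.7]
-75 (0, 8) [317.2 122.2]
-75 (0, 30) [315.6 132.8]
-75 (0, 38) [315.  136.8]
75 (30, 0) [423.7  99.2]
75 (30, 8) [424.  103.3]
75 (0, 8) [420.5 119.2]
75 (0, 30) [421.3 130.7]
75 (0, 38) [421.6 135.1]
```

```bash
python3 - <<'E'
from h import *
import json
c=json.load(open("w3.json"))
a,b=plane(c,(320,119.7),.008),plane(c,(420,116.4),.008)
print("corner",a,b,np.arctan2(*(b-a)[1::-1]))
a2,b2=plane(c,(320,104.5),.008),plane(c,(420,100.4),.008)
print("front top",a2,b2,np.arctan2(*(b2-a2)[1::-1]))
a3,b3=plane(c,(320,100.6),0),plane(c,(420,96.5),0)
print("front bot",a3,b3,np.arctan2(*(b3-a3)[1::-1]))
e1,e2=plane(c,(299.5,108),.008),plane(c,(443.3,108),.008)
print("ends",e1,e2)
E
```

```text
corner [ 0.41599008 -0.30538632  0.008     ] [ 0.5591039  -0.29509052  0.008     ] 0.07181767324681355
front top [ 0.41722049 -0.27452486  0.008     ] [ 0.55276498 -0.26560304  0.008     ] 0.06572730291783793
front bot [ 4.16384093e-01 -2.74463355e-01 -5.55111512e-17] [ 5.53224326e-01 -2.66017857e-01  5.55111512e-17] 0.061639765613960486
ends [ 0.38618191 -0.28159518  0.008     ] [ 0.58570021 -0.27852839  0.008     ]
```

```bash
sed -i 's/^YAW=.*/YAW=.067/; s/\[.4862,-.3057,0\]/[.4873,-.3006,0]/' h.py; python3 -c "
from h import *
e=telemetry.sense()['eef_pos'];print(rotleft(),ball())
for b in [(-84,110,110),(-84,35,43),(-84,5,13)]: print(b,(tcp(b)-e)*1000)"
```

```text
[0.03758135 0.04124185 0.02330525] [-85.59698803  96.10467026 209.94552464]
(-84, 110, 110) [  2.69544871  10.8240314  -97.65368477]
(-84, 35, 43) [   7.71669002  -64.00769406 -164.65368477]
(-84, 5, 13) [   9.72518654  -93.94038425 -194.65368477]
```

Call:
{"api": "drive_tool", "payload": {"dp": [[0,5,-20],[0,5,-40],[0,3,-40],[1,-20,-20],[2,-30,-25],[1,-20,-20],[0,0,0],[0,0,0]], "rotation": [[0.019,0.021,0.012],[0.019,0.02,0.011],[0,0,0],[0,0,0],[0,0,0],[0,0,0],[0,0,0],[0,0,0]], "claw": [0,0,0,0,0,0,0,0]}}

```text
clock: 6.35
eef_pos: [0.4416, -0.1657, 0.1524]
orientation: [2.428, 0.194, -0.132]
ft_force: [1.0, -0.9, -0.7]
width: 0.0181
```

```bash
python3 -c "
from h import *
s=telemetry.sense();e=s['eef_pos'];print(rotleft(),ball(),s['ft_force'],s['torque'],s['qpos'])
for b in [(-84,35,43),(-84,15,23),(-84,5,13)]: print(b,(tcp(b)-e)*1000)"
```

```text
[-0.03674396  0.03062932  0.00537528] [-77.68290981  44.7706446   40.09821174] [ 1.03449306 -0.93180602 -0.71385391] [ 0.4262194  -0.23199516 -0.00755191] [ 0.09289501  0.42443058  1.98022207 -0.70558578  1.20681494  0.57277002]
(-84, 35, 43) [-2.80487738 -5.93619548 -1.79250577]
(-84, 15, 23) [ -1.4658797  -25.89132227 -21.79250577]
(-84, 5, 13) [ -0.79638086 -35.86888567 -31.79250577]
```

Call:
{"api": "drive_tool", "payload": {"dp": [[-1,-10,-8],[0,-8,-7],[0,-6,-5],[0,0,0],[0,0,0]], "rotation": [[-0.02,0.016,0.003],[-0.015,0.014,0.002],[0,0,0],[0,0,0],[0,0,0]], "claw": [0,0,0,0,0]}}

```text
clock: 6.85
eef_pos: [0.4431, -0.1902, 0.1337]
orientation: [2.389, 0.214, -0.133]
ft_force: [0.1, -0.3, 0.1]
width: 0.0179
```

```bash
python3 -c "
from h import *
s=telemetry.sense();e=s['eef_pos'];print(rotleft(),ball(),s['ft_force'],s['torque'])
for b in [(-84,15,23),(-84,5,13)]: print(b,(tcp(b)-e)*1000)"
```

```text
[-0.00157675  0.00530593 -0.00079105] [-80.34983626  16.28528411  25.77722055] [ 0.14171659 -0.31624789  0.05820393] [ 0.50040923 -0.2574097   0.0481787 ]
(-84, 15, 23) [-2.90533068 -1.38639539 -3.1323957 ]
(-84, 5, 13) [ -2.23583184 -11.36395879 -13.1323957 ]
```

Call:
{"api": "drive_tool", "payload": {"dp": [[-1,-2,-2.5],[-1,-2,-2.5],[-0.5,-1,-1],[0,-1,-1],[0,-1,-1],[0,0,0]], "rotation": [[0,0.005,0],[0,0,0],[0,0,0],[0,0,0],[0,0,0],[0,0,0]], "claw": [0,0,0,0,0,0]}}

```text
clock: 7.45
eef_pos: [0.4406, -0.1972, 0.1253]
orientation: [2.388, 0.219, -0.133]
ft_force: [-0.1, 0.5, -0.4]
width: 0.0185
```

```bash
cat > st.py <<'E'
from h import *
s=telemetry.sense();e=s['eef_pos'];print(s['clock'],"rot",rotleft().round(4),"ball",ball().round(2),"F",s['ft_force'].round(2),"T",s['torque'].round(3),s['width'])
E
python3 st.py
```

```text
7.45 rot [-0.0019  0.0004 -0.0017] ball [-83.67   9.56  17.52] F [-0.13  0.46 -0.43] T [ 0.482 -0.268 -0.011] 0.018523835508673415
```

Nearly there; about 4.5 mm to nominal contact, so I'll take gentle 0.5 mm steps.

Call:
{"api": "drive_tool", "payload": {"dp": [[0,-0.7,-0.7],[0,-0.7,-0.7],[0,-0.7,-0.7],[0,-0.5,-0.5],[0,-0.5,-0.5],[0,-0.5,-0.5]], "rotation": [[0,0,0],[0,0,0],[0,0,0],[0,0,0],[0,0,0],[0,0,0]], "claw": [0,0,0,0,0,0]}}

```text
clock: 8.05
eef_pos: [0.4409, -0.201, 0.1216]
orientation: [2.388, 0.218, -0.132]
ft_force: [-0.7, 0.1, -0.9]
width: 0.0175
```

```bash
python3 st.py
```

```text
8.05 rot [-0.0019  0.0009 -0.0018] ball [-83.65   5.71  13.76] F [-0.68  0.15 -0.87] T [ 0.495 -0.267  0.01 ] 0.017536973750353388
```

Call:
{"api": "drive_tool", "payload": {"dp": [[0,-0.5,-0.5],[0,-0.5,-0.5],[0,-0.4,-0.4]], "rotation": [[0,0,0],[0,0,0],[0,0,0]], "claw": [0,0,0]}}

```text
clock: 8.35
eef_pos: [0.441, -0.2025, 0.1205]
orientation: [2.388, 0.218, -0.133]
ft_force: [-0.5, 4.7, 4.9]
width: 0.0178
```

```bash
python3 st.py
```

```text
8.35 rot [-0.0014  0.001  -0.0016] ball [-83.61   4.16  12.73] F [-0.53  4.66  4.9 ] T [ 0.292  0.108 -0.233] 0.017824158119556753
```

Call:
{"api": "drive_tool", "payload": {"dp": [[1.5,-0.15,-0.25],[2,-0.1,-0.25],[2.3,-0.1,-0.25]], "rotation": [[0,0,0],[0,0,0],[0,0,0]], "claw": [0,0,0]}}

```text
clock: 8.65
eef_pos: [0.4435, -0.2029, 0.12]
orientation: [2.386, 0.224, -0.138]
ft_force: [-4.3, 2.8, 2.8]
width: 0.018
```

```bash
python3 st.py
```

```text
8.65 rot [-0.0001 -0.0049  0.003 ] ball [-82.22   3.73  12.58] F [-4.26  2.85  2.8 ] T [ 0.243  1.271 -1.327] 0.017990797539487135
```

Call:
{"api": "drive_tool", "payload": {"dp": [[2.7,0,-0.22],[2.7,0,-0.22],[2.7,0,-0.22],[2.7,0,-0.22]], "rotation": [[0,-0.002,0.001],[0,-0.002,0.001],[0,-0.002,0.001],[0,-0.002,0.001]], "claw": [0,0,0,0]}}

```text
clock: 9.05
eef_pos: [0.4463, -0.203, 0.119]
orientation: [2.382, 0.23, -0.146]
ft_force: [-6.4, 5.2, 6.5]
width: 0.018
```

```bash
python3 st.py
```

```text
9.05 rot [ 0.0026 -0.0118  0.0101] ball [-80.87   3.47  12.17] F [-6.4   5.17  6.54] T [ 0.185  1.7   -1.713] 0.01802168273868337
```

Call:
{"api": "drive_tool", "payload": {"dp": [[4,0.2,-0.05],[4,0.2,-0.05],[4,0.2,-0.05],[4,0.2,-0.05]], "rotation": [[0,-0.006,0.005],[0,-0.006,0.005],[0,-0.006,0.005],[0,-0.006,0.005]], "claw": [0,0,0,0]}}

```text
clock: 9.45
eef_pos: [0.4515, -0.2025, 0.1185]
orientation: [2.379, 0.225, -0.141]
ft_force: [-8.8, 4.3, 4.7]
width: 0.0184
```

```bash
python3 st.py
```

```text
9.45 rot [ 0.0061 -0.0073  0.0041] ball [-74.64   2.99  11.79] F [-8.77  4.25  4.69] T [ 0.236  1.929 -2.019] 0.018358376137134928
```

Call:
{"api": "drive_tool", "payload": {"dp": [[4.5,0.3,-0.03],[4.5,0.3,-0.03],[4.5,0.3,-0.03],[4.5,0.3,-0.03]], "rotation": [[-0.003,-0.006,0.005],[-0.003,-0.006,0.005],[-0.003,-0.006,0.005],[-0.003,-0.006,0.005]], "claw": [0,0,0,0]}}

```text
clock: 9.85
eef_pos: [0.4577, -0.2012, 0.1175]
orientation: [2.365, 0.22, -0.139]
ft_force: [-7.9, 5.1, 4.1]
width: 0.019
```

```bash
python3 st.py
```

```text
9.85 rot [ 0.0206 -0.0036 -0.0001] ball [-67.7    2.09  12.11] F [-7.86  5.09  4.11] T [ 0.552  1.922 -2.133] 0.01898748937663894
```

Call:
{"api": "drive_tool", "payload": {"dp": [[4.3,0,0.2],[4.3,0,0.2],[4.3,0,0.2],[4.3,0,0.2]], "rotation": [[0.004,-0.005,0.003],[0.004,-0.005,0.003],[0.004,-0.005,0.003],[0.004,-0.005,0.003]], "claw": [0,0,0,0]}}

```text
clock: 10.25
eef_pos: [0.463, -0.2013, 0.1176]
orientation: [2.377, 0.223, -0.139]
ft_force: [-7.6, 3.7, 4.2]
width: 0.0187
```

```bash
python3 st.py
```

```text
10.25 rot [ 0.0079 -0.0054  0.0027] ball [-62.81   3.12  10.99] F [-7.6   3.75  4.17] T [ 0.014  2.033 -1.963] 0.01874318407278821
```

Call:
{"api": "drive_tool", "payload": {"dp": [[4.8,0.2,0.05],[4.8,0.2,0.05],[4.8,0.2,0.05],[4.8,0.2,0.05],[4.8,0.2,0.05]], "rotation": [[0.002,-0.006,0.004],[0.002,-0.006,0.004],[0.002,-0.006,0.004],[0.002,-0.006,0.004],[0.002,-0.006,0.004]], "claw": [0,0,0,0,0]}}

```text
clock: 10.75
eef_pos: [0.4721, -0.2013, 0.1177]
orientation: [2.382, 0.221, -0.137]
ft_force: [-8.6, 3.9, 4.5]
width: 0.0192
```

```bash
python3 st.py; python3 - <<'E'
from h import *
c=vision.get_calibration("side");im=vision.capture("side");cv2.imwrite("pics/s2.png",cv2.resize(im[95:195,215:315],(600,600),interpolation=cv2.INTER_CUBIC)[:,:,::-1])
s=telemetry.sense()
print((proj(c,s['eef_pos']+.1514*Rc().apply([0,0,1]))-[215,95])*6,(proj(c,s['eef_pos']+.093*Rc().apply([0,0,1]))-[215,95])*6)
E
```

```text
10.75 rot [ 0.0035 -0.0028  0.0017] ball [-53.31   2.9   10.54] F [-8.62  3.86  4.46] T [ 0.014  2.064 -2.051] 0.019214798762592855
[371.00688182 445.24115936] [339.97631581 422.2727657 ]
```

View pics/s2.png

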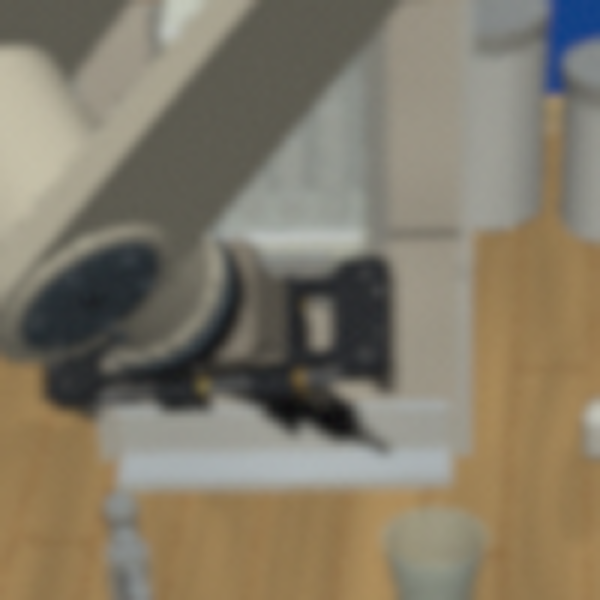

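The tip is in the corner at about (385,448), which is some 6 mm behind the rigid-grip prediction of (371,445). The tool has turned back slightly in the fingers. I'll carry on with a lighter press.

Call:
{"api": "drive_tool", "payload": {"dp": [[4.5,0.3,0.1],[4.5,0.3,0.1],[4.5,0.3,0.1],[4.5,0.3,0.1],[4.5,0.3,0.1]], "rotation": [[0.002,-0.006,0.004],[0.002,-0.006,0.004],[0.002,-0.006,0.004],[0.002,-0.006,0.004],[0.002,-0.006,0.004]], "claw": [0,0,0,0,0]}}

```text
clock: 11.3
eef_pos: [0.48, -0.2009, 0.1181]
orientation: [2.387, 0.219, -0.135]
ft_force: [-7.6, 4.7, 5.1]
width: 0.0191
```

```bash
python3 st.py
```

```text
11.3 rot [-0.0006  0.     -0.0001] ball [-44.83   3.16  10.4 ] F [-7.62  4.7   5.11] T [ 0.036  2.028 -1.951] 0.01908950182116201
```

Call:
{"api": "drive_tool", "payload": {"dp": [[4.5,0.45,0.2],[4.5,0.45,0.2],[4.5,0.45,0.2],[4.5,0.45,0.2]], "rotation": [[0.001,-0.005,0.003],[0.001,-0.005,0.003],[0.001,-0.005,0.003],[0.001,-0.005,0.003]], "claw": [0,0,0,0]}}

```text
clock: 11.7
eef_pos: [0.4877, -0.2, 0.1187]
orientation: [2.387, 0.219, -0.135]
ft_force: [-6.2, 2.9, 4.3]
width: 0.0186
```

```bash
python3 st.py
```

```text
11.7 rot [-0.0002  0.0004  0.0007] ball [-37.21   3.49  11.05] F [-6.25  2.89  4.27] T [ 0.055  1.631 -1.541] 0.018595755991462154
```

Call:
{"api": "drive_tool", "payload": {"dp": [[4.5,0.38,0.17],[4.5,0.38,0.17],[4.5,0.38,0.17],[4.5,0.38,0.17],[4.5,0.38,0.17]], "rotation": [[0.001,-0.004,0.003],[0.001,-0.004,0.003],[0.001,-0.004,0.003],[0.001,-0.004,0.003],[0.001,-0.004,0.003]], "claw": [0,0,0,0,0]}}

```text
clock: 12.2
eef_pos: [0.5002, -0.1991, 0.119]
orientation: [2.387, 0.219, -0.133]
ft_force: [-5.2, 2.4, 3.2]
width: 0.0186
```

```bash
python3 st.py
```

```text
12.2 rot [-0.001   0.0006 -0.002 ] ball [-24.34   3.58  11.26] F [-5.18  2.36  3.21] T [ 0.064  1.366 -1.407] 0.018570710710783343
```

Call:
{"api": "drive_tool", "payload": {"dp": [[4.3,0.32,0.1],[4.3,0.32,0.1],[4.3,0.32,0.1],[4.3,0.32,0.1]], "rotation": [[0.001,-0.003,0.002],[0.001,-0.003,0.002],[0.001,-0.003,0.002],[0.001,-0.003,0.002]], "claw": [0,0,0,0]}}

```text
clock: 12.6
eef_pos: [0.5103, -0.1985, 0.1189]
orientation: [2.388, 0.221, -0.133]
ft_force: [-5.6, 2.5, 3.2]
width: 0.0185
```

```bash
python3 st.py
```

```text
12.6 rot [-0.0019 -0.002  -0.001 ] ball [-14.62   3.64  11.22] F [-5.6   2.46  3.2 ] T [ 0.089  1.323 -1.36 ] 0.018492308480397176
```

Steady: about 24 mm/s with 2.5/3.2 N. Continuing the same way.

Call:
{"api": "drive_tool", "payload": {"dp": [[4.3,0.3,0.08],[4.3,0.3,0.08],[4.3,0.3,0.08],[4.3,0.3,0.08],[4.3,0.3,0.08]], "rotation": [[0,-0.004,0.002],[0,-0.004,0.002],[0,-0.004,0.002],[0,-0.004,0.002],[0,-0.004,0.002]], "claw": [0,0,0,0,0]}}

```text
clock: 13.1
eef_pos: [0.5224, -0.1977, 0.1185]
orientation: [2.384, 0.22, -0.136]
ft_force: [-5.7, 3.2, 3.4]
width: 0.0184
```

```bash
python3 st.py
```

```text
13.1 rot [ 0.0017 -0.0011  0.0012] ball [-2.62  3.29 11.15] F [-5.72  3.23  3.41] T [ 0.129  1.486 -1.544] 0.018432124036966795
```

Call:
{"api": "drive_tool", "payload": {"dp": [[4.3,0.31,0.09],[4.3,0.31,0.09],[4.3,0.31,0.09],[4.3,0.31,0.09],[4.3,0.31,0.09],[4.3,0.31,0.09]], "rotation": [[0.001,-0.004,0.003],[0.001,-0.004,0.003],[0.001,-0.004,0.003],[0.001,-0.004,0.003],[0.001,-0.004,0.003],[0.001,-0.004,0.003]], "claw": [0,0,0,0,0,0]}}

```text
clock: 13.7
eef_pos: [0.5355, -0.1968, 0.1181]
orientation: [2.385, 0.222, -0.134]
ft_force: [-6.1, 2.9, 4.7]
width: 0.019
```

```bash
python3 st.py
```

```text
13.7 rot [ 0.0008 -0.0028 -0.0007] ball [10.51  3.41 10.72] F [-6.11  2.92  4.71] T [ 0.008  1.609 -1.611] 0.01901436788904757
```

Call:
{"api": "drive_tool", "payload": {"dp": [[4.4,0.3,0.15],[4.4,0.3,0.15],[4.4,0.3,0.15],[4.4,0.3,0.15],[4.4,0.3,0.15],[4.4,0.3,0.15]], "rotation": [[0.001,-0.005,0.003],[0.001,-0.005,0.003],[0.001,-0.005,0.003],[0.001,-0.005,0.003],[0.001,-0.005,0.003],[0.001,-0.005,0.003]], "claw": [0,0,0,0,0,0]}}

```text
clock: 14.3
eef_pos: [0.5483, -0.196, 0.1181]
orientation: [2.386, 0.219, -0.133]
ft_force: [-6.9, 2.9, 2.4]
width: 0.0188
```

```bash
python3 st.py
```

```text
14.3 rot [ 0.0002 -0.0002 -0.0017] ball [23.72  3.34 10.57] F [-6.91  2.9   2.39] T [ 0.038  1.733 -1.663] 0.01883348934267006
```

Call:
{"api": "drive_tool", "payload": {"dp": [[4.4,0.3,0.1],[4.4,0.3,0.1],[4.4,0.3,0.1],[4.4,0.3,0.1],[4.4,0.3,0.1],[4.4,0.3,0.1]], "rotation": [[0.001,-0.004,0.002],[0.001,-0.004,0.002],[0.001,-0.004,0.002],[0.001,-0.004,0.002],[0.001,-0.004,0.002],[0.001,-0.004,0.002]], "claw": [0,0,0,0,0,0]}}

```text
clock: 14.9
eef_pos: [0.5612, -0.1952, 0.1179]
orientation: [2.386, 0.223, -0.138]
ft_force: [-6.0, 2.7, 4.1]
width: 0.0188
```

```bash
python3 st.py
```

```text
14.9 rot [-0.0001 -0.0037  0.0033] ball [35.84  3.47 10.48] F [-6.04  2.71  4.14] T [ 0.032  1.676 -1.595] 0.018844227704706402
```

Call:
{"api": "drive_tool", "payload": {"dp": [[4.4,0.3,0.12],[4.4,0.3,0.12],[4.4,0.3,0.12],[4.4,0.3,0.12],[4.4,0.3,0.12],[4.4,0.3,0.12]], "rotation": [[0.001,-0.005,0.003],[0.001,-0.005,0.003],[0.001,-0.005,0.003],[0.001,-0.005,0.003],[0.001,-0.005,0.003],[0.001,-0.005,0.003]], "claw": [0,0,0,0,0,0]}}

```text
clock: 15.5
eef_pos: [0.5739, -0.1945, 0.1178]
orientation: [2.386, 0.221, -0.137]
ft_force: [-6.3, 3.4, 3.8]
width: 0.0185
```

```bash
python3 st.py
```

```text
15.5 rot [-0.0003 -0.0019  0.0026] ball [48.83  3.32 10.26] F [-6.26  3.41  3.8 ] T [ 0.03   1.801 -1.762] 0.01846182226536045
```

Call:
{"api": "drive_tool", "payload": {"dp": [[4.4,0.32,0.12],[4.4,0.32,0.12],[4.4,0.32,0.12],[4.4,0.32,0.12],[4.4,0.32,0.12],[4.4,0.32,0.12],[4.4,0.32,0.12]], "rotation": [[0.001,-0.005,0.003],[0.001,-0.005,0.003],[0.001,-0.005,0.003],[0.001,-0.005,0.003],[0.001,-0.005,0.003],[0.001,-0.005,0.003],[0.001,-0.005,0.003]], "claw": [0,0,0,0,0,0,0]}}

```text
clock: 16.2
eef_pos: [0.5882, -0.1935, 0.1177]
orientation: [2.386, 0.22, -0.137]
ft_force: [-6.8, 3.0, 4.8]
width: 0.019
```

```bash
python3 st.py
```

```text
16.2 rot [-0.0002 -0.0012  0.0025] ball [63.17  3.35 10.11] F [-6.8   3.05  4.78] T [-0.     1.808 -1.779] 0.01895388829147589
```

Call:
{"api": "drive_tool", "payload": {"dp": [[4.4,0.32,0.15],[4.4,0.32,0.15],[4.4,0.32,0.15],[4.4,0.32,0.15],[4.4,0.32,0.15],[4.4,0.32,0.15],[4.4,0.32,0.15]], "rotation": [[0.001,-0.005,0.003],[0.001,-0.005,0.003],[0.001,-0.005,0.003],[0.001,-0.005,0.003],[0.001,-0.005,0.003],[0.001,-0.005,0.003],[0.001,-0.005,0.003]], "claw": [0,0,0,0,0,0,0]}}

```text
clock: 16.9
eef_pos: [0.6026, -0.1925, 0.1177]
orientation: [2.387, 0.219, -0.137]
ft_force: [-6.9, 2.8, 3.6]
width: 0.0191
```

```bash
python3 st.py;python3 - <<'E'
from h import *
c=vision.get_calibration("side");im=vision.capture("side");cv2.imwrite("pics/s3.png",cv2.resize(im[110:190,215:315],(750,600),interpolation=cv2.INTER_CUBIC)[:,:,::-1])
s=telemetry.sense()
print((proj(c,s['eef_pos']+.1564*Rc().apply([0,0,1]))-[215,110])*7.5,(proj(c,s['eef_pos']+.093*Rc().apply([0,0,1]))-[215,110])*7.5)
E
```

```text
16.9 rot [-0.0003 -0.0003  0.002 ] ball [77.8   3.41 10.06] F [-6.87  2.85  3.64] T [ 0.068  1.793 -1.734] 0.019063864372960246
[196.77248968 451.04131499] [145.01159137 419.66391882]
```

View pics/s3.png

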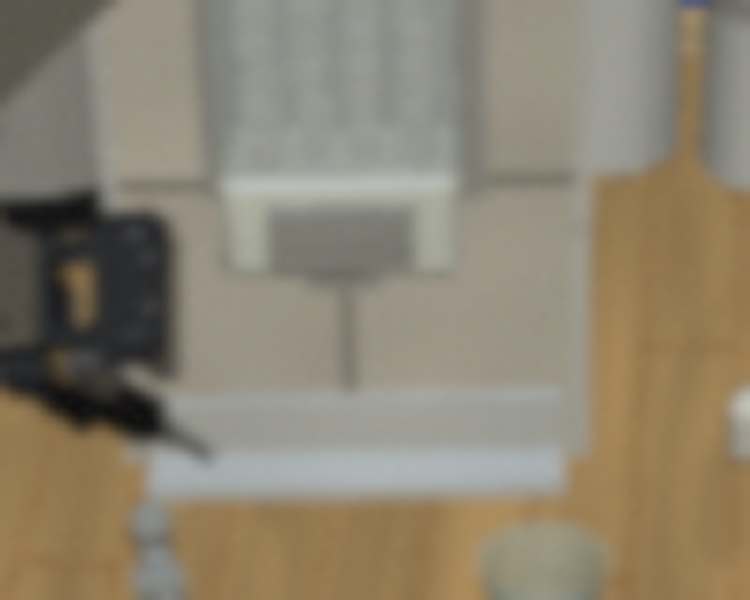

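The tip is at about (211,457), roughly 72–73 mm along the joint, still lagging about 6 mm. It needs about 8 mm more, then a short dwell.

Call:
{"api": "drive_tool", "payload": {"dp": [[4.4,0.32,0.12],[4.4,0.32,0.12],[4.4,0.32,0.12],[4.2,0.3,0.1],[3,0.2,0.05]], "rotation": [[0.001,-0.005,0.003],[0.001,-0.005,0.003],[0.001,-0.005,0.003],[0.001,-0.005,0.003],[0,-0.003,0.002]], "claw": [0,0,0,0,0]}}

```text
clock: 17.45
eef_pos: [0.6121, -0.1918, 0.1176]
orientation: [2.386, 0.22, -0.137]
ft_force: [-5.8, 3.2, 5.1]
width: 0.0189
```

```bash
python3 st.py
```

```text
17.45 rot [ 0.0007 -0.0008  0.0021] ball [87.21  3.36 10.08] F [-5.82  3.24  5.12] T [ 0.029  1.767 -1.632] 0.018880305317794145
```

Call:
{"api": "drive_tool", "payload": {"dp": [[0.8,0,-0.05],[0.5,0,-0.1],[0,-0.1,-0.1]], "rotation": [[0,0,0],[0,0,0],[0,0,0]], "claw": [0,0,0]}}

```text
clock: 17.75
eef_pos: [0.6103, -0.1915, 0.118]
orientation: [2.382, 0.226, -0.142]
ft_force: [-2.4, 4.3, 4.4]
width: 0.0182
```

```bash
python3 st.py;python3 - <<'E'
from h import *
c=vision.get_calibration("side");im=vision.capture("side");cv2.imwrite("pics/s4.png",cv2.resize(im[140:190,215:265],(600,600),interpolation=cv2.INTER_CUBIC)[:,:,::-1])
E
```

```text
17.75 rot [ 0.0027 -0.0079  0.0067] ball [84.26  3.76 10.94] F [-2.37  4.27  4.38] T [ 0.192  0.755 -0.853] 0.01815396173855607
```

View pics/s4.png

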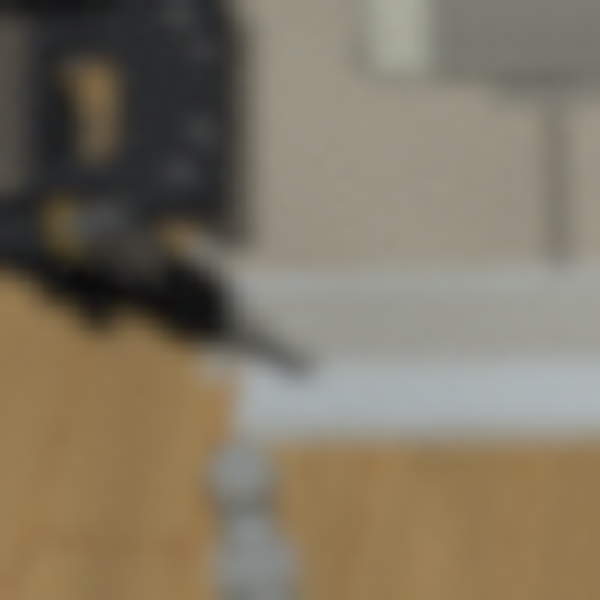

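The tip end is at about (305,366), 80 mm along the joint by image scale and in the far window, with 4.3/4.4 N still pressing. The pass is done, so I'll retreat along the handle.

Call:
{"api": "drive_tool", "payload": {"dp": [[0,2,2],[3,10,12],[8,20,24],[8,20,28],[0,10,45],[0,10,45],[0,10,45],[0,10,45],[-10,20,20]], "rotation": [[0,0,0],[0,0,0],[0,0,0],[0,0,0],[0,0,0],[0,0,0],[0,0,0],[0,0,0],[0,0,0]], "claw": [0,0,0,0,0,0,0,0,0]}}

```text
clock: 18.7
eef_pos: [0.6214, -0.0726, 0.3939]
orientation: [2.388, 0.225, -0.135]
ft_force: [0.2, 0.4, -1.0]
width: 0.018
```

```bash
cat > st2.py <<'E'
from h import *
s=telemetry.sense();tg=Ro.from_euler('xyz',[np.pi,0,.269])
print(s['clock'],s['eef_pos'],"rot left",(tg*Rc().inv()).as_rotvec().round(4),"d mm",((np.array([.478,.1315,.1944])-s['eef_pos'])*1000).round(1),s['ft_force'].round(2),s['torque'].round(3),s['width'],s['qpos'].round(2))
E
python3 st2.py
```

```text
18.7 [ 0.62140848 -0.07263506  0.39389387] rot left [ 0.7659 -0.1643  0.2985] d mm [-143.4  204.1 -199.5] [ 0.22  0.39 -0.97] [ 0.466 -0.33  -0.023] 0.017990351081357457 [ 0.21  0.46  1.33 -0.65  1.79  0.25]
```

Call:
{"api": "drive_tool", "payload": {"dp": [[-18,26,0],[-18,26,0],[-18,26,0],[-18,26,0],[-18,26,0],[-18,26,-10],[-18,26,-20],[-10,20,-20],[0,0,0]], "rotation": [[0.11,-0.023,0.043],[0.11,-0.023,0.043],[0.11,-0.023,0.043],[0.11,-0.023,0.043],[0.11,-0.023,0.043],[0.11,-0.023,0.043],[0.1,-0.023,0.04],[0,0,0],[0,0,0]], "claw": [0,0,0,0,0,0,0,0,0]}}

```text
clock: 19.6
eef_pos: [0.4837, 0.1456, 0.3576]
orientation: [-3.12, -0.04, 0.289]
ft_force: [0.1, -0.1, -1.3]
width: 0.0173
```

```bash
python3 st2.py
```

```text
19.6 [0.48372795 0.14555245 0.35759285] rot left [-0.0322  0.0325 -0.02  ] d mm [  -5.7  -14.1 -163.2] [ 0.09 -0.13 -1.28] [-0.051 -0.062  0.003] 0.01727148609763758 [ 0.27  0.04  1.75  0.02  1.32 -0.02]
```

Call:
{"api": "drive_tool", "payload": {"dp": [[-3,-7,-30],[-3,-7,-30],[0,0,-20],[0,0,-12],[0,0,0]], "rotation": [[-0.016,0.016,-0.01],[-0.016,0.016,-0.01],[0,0,0],[0,0,0],[0,0,0]], "claw": [0,0,0,0,0]}}

```text
clock: 20.1
eef_pos: [0.4815, 0.1319, 0.2696]
orientation: [3.137, -0.009, 0.276]
ft_force: [-0.5, 0.6, -0.9]
width: 0.018
```

```bash
python3 st2.py
```

```text
20.1 [0.48150678 0.13186746 0.26960514] rot left [ 0.0018  0.0103 -0.007 ] d mm [ -3.5  -0.4 -75.2] [-0.49  0.58 -0.86] [-0.051 -0.069  0.018] 0.0179614607115182 [ 0.27  0.11  1.86 -0.    1.16 -0.01]
```

Call:
{"api": "drive_tool", "payload": {"dp": [[-3.5,-0.5,-10],[0,0,-5],[0,0,0]], "rotation": [[0.002,0.012,-0.007],[0,0,0],[0,0,0]], "claw": [0,0,0]}}

```text
clock: 20.4
eef_pos: [0.4798, 0.1317, 0.2562]
orientation: [-3.141, -0.001, 0.269]
ft_force: [0.4, -0.5, -0.7]
width: 0.018
```

```bash
python3 st2.py; python3 - <<'E'
from h import *
c=vision.get_calibration("wrist");e=telemetry.sense()['eef_pos'];R=Rc()
im=vision.capture("wrist");im2=vision.capture("side")
cr=(225,130,120,170);o=np.zeros((600,800,3),np.uint8)
o[:600,:424]=cv2.resize(im[130:300,225:345],(424,600),interpolation=cv2.INTER_CUBIC)[:,:,::-1]
o[:600,440:800]=cv2.resize(im2[150:250,215:275],(360,600),interpolation=cv2.INTER_CUBIC)[:,:,::-1];cv2.imwrite("pics/w4.png",o)
f=lambda p:((p-[225,130])*3.53).round(0)
for n,(x,y,z) in dict(top=(0,0,180),arch=(28,0,127),foot=(28,0,85),hb=(0,0,65),tip=(0,0,0)).items():
  # scraper x=tool x, scraper z=-tool z
  print(n,f(proj(c,e+R.apply(np.array([x,-y,156.4-z])/1000))))
print("balls",f(proj(c,(.4776,.1931,.166))),f(proj(c,(.5333,-.0112,.165))))
E
```

```text
20.4 [0.47976534 0.13167816 0.25620814] rot left [-0.001   0.0011 -0.    ] d mm [ -1.8  -0.2 -61.8] [ 0.37 -0.45 -0.68] [-0.033 -0.088  0.018] 0.01800812114122412 [ 0.26  0.13  1.87  0.    1.14 -0.  ]
top [165. 585.]
arch [323. 420.]
foot [298. 338.]
hb [169. 309.]
tip [170. 236.]
balls [233.  49.] [219. 832.]
```

View pics/w4.png

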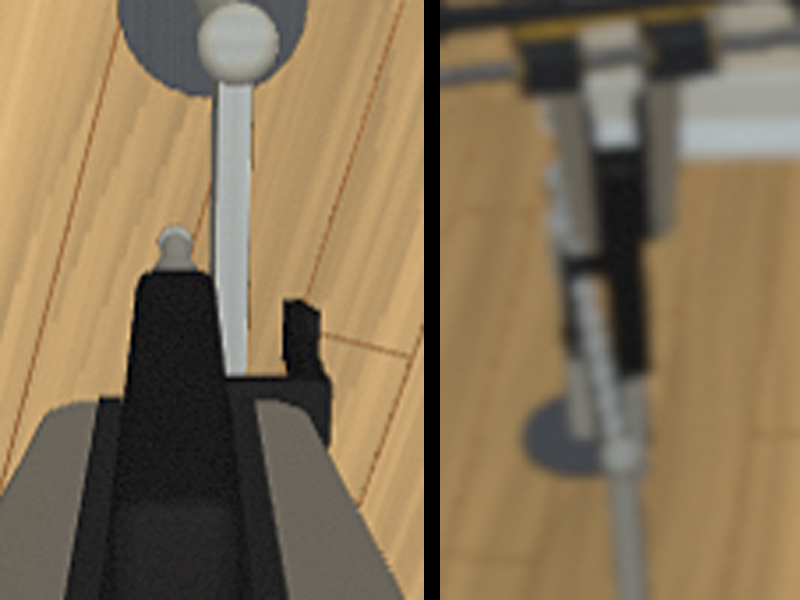

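The wrist view shows the bar (mid col ~232 at row 360) between the handle and the clip arm. The tip at (175,238) matches the prediction of (170,236), so the tool is nearly straight in the grip. Now I'll work out the offset.

```bash
python3 - <<'E'
from h import *
c=vision.get_calibration("wrist");e=telemetry.sense()['eef_pos'];R=Rc();t=R.apply([1,0,0])
f=lambda u,v,z:plane(c,(225+u/3.53,130+v/3.53),z)
for n,p in dict(bar_l=f(216,340,.16),bar_r=f(248,340,.16),ball=f(238,43,.17),barup_l=f(216,120,.16),barup_r=f(251,120,.16),tip=f(175,238,.103),footL=f(284,310,.187),footR=f(320,310,.187),archR=f(331,390,.227)).items(): print(n,p.round(4),((p-e)@t*1000).round(1))
E
```

```text
bar_l [0.4935 0.1255 0.16  ] 11.3
bar_r [0.5009 0.1275 0.16  ] 18.9
ball [0.4781 0.1948 0.17  ] 14.9
barup_l [0.4789 0.1763 0.16  ] 10.7
barup_r [0.4865 0.1784 0.16  ] 18.6
tip [0.4815 0.1326 0.103 ] 1.5
footL [0.5018 0.1451 0.187 ] 24.5
footR [0.5091 0.1471 0.187 ] 32.2
archR [0.5066 0.1449 0.227 ] 29.2
```

Call:
{"api": "drive_tool", "payload": {"dp": [[-1.5,-0.4,-10],[0,0,-15],[0,0,-15],[0,0,-12],[0,0,-5],[0,0,-2],[0,0,0]], "rotation": [[0,0,0],[0,0,0],[0,0,0],[0,0,0],[0,0,0],[0,0,0],[0,0,0]], "claw": [0,0,0,0,0,0,0]}}

```text
clock: 21.2
eef_pos: [0.4785, 0.1314, 0.1966]
orientation: [-3.141, -0.005, 0.269]
ft_force: [0.4, 0.2, -1.4]
width: 0.0179
```

```bash
python3 st2.py
```

```text
21.2 [0.47852787 0.13138526 0.196631  ] rot left [-0.0018  0.0043 -0.0003] d mm [-0.5  0.1 -2.2] [ 0.45  0.16 -1.35] [-0.11  -0.087 -0.005] 0.017948561704383196 [ 0.26  0.19  1.94  0.    1.   -0.01]
```

Call:
{"api": "drive_tool", "payload": {"dp": [[0,0,-1.2],[0,0,-1],[0,0,-0.5]], "rotation": [[0,0.003,0],[0,0,0],[0,0,0]], "claw": [0,0,0]}}

```text
clock: 21.5
eef_pos: [0.4795, 0.1317, 0.195]
orientation: [-3.14, -0.004, 0.269]
ft_force: [-0.3, 0.2, -0.8]
width: 0.0176
```

```bash
python3 st2.py
```

```text
21.5 [0.47953445 0.13168059 0.19501675] rot left [-0.0024  0.0033 -0.0003] d mm [-1.5 -0.2 -0.6] [-0.33  0.17 -0.78] [-0.    -0.098 -0.007] 0.017648716748015422 [ 0.26  0.19  1.94  0.    1.   -0.01]
```

Call:
{"api": "drive_tool", "payload": {"dp": [[0,0,-0.6],[0,0,-0.6],[0,0,-0.6]], "rotation": [[0,0.003,0],[0,0,0],[0,0,0]], "claw": [0,0,0]}}

```text
clock: 21.8
eef_pos: [0.4799, 0.1318, 0.194]
orientation: [-3.139, -0.002, 0.269]
ft_force: [-3.6, -1.2, 9.6]
width: 0.018
```

```bash
python3 st2.py
```

```text
21.8 [0.47985284 0.13176851 0.19401198] rot left [-0.0027  0.0009 -0.0003] d mm [-1.9 -0.3  0.4] [-3.59 -1.16  9.63] [-0.26   0.586  0.004] 0.01798482297264427 [ 0.26  0.2   1.94  0.    1.   -0.01]
```

Seated: +9.6 N from the bar at the original height. Relax slightly, open gently, and rise straight up.

Call:
{"api": "drive_tool", "payload": {"dp": [[0,0,0.3],[0,0,0],[0,0,0],[0,0,0],[0,0,0],[0,0,10],[0,0,30],[0,0,40],[0,0,40],[0,0,40]], "rotation": [[0,0,0],[0,0,0],[0,0,0],[0,0,0],[0,0,0],[0,0,0],[0,0,0],[0,0,0],[0,0,0],[0,0,0]], "claw": [16,22,30,45,55,55,55,55,55,55]}}

```text
clock: 22.8
eef_pos: [0.476, 0.1307, 0.3571]
orientation: [-3.139, 0.008, 0.269]
ft_force: [0.6, 0.3, -0.4]
width: 0.0553
```

```bash
python3 st2.py; python3 - <<'E'
from h import *
im=vision.capture("wrist");im2=vision.capture("side")
o=np.zeros((600,800,3),np.uint8)
o[:420,:560]=im[:,:,::-1]
o[:400,560:800]=cv2.resize(im2[160:280,205:277],(240,400),interpolation=cv2.INTER_CUBIC)[:,:,::-1];cv2.imwrite("pics/w5.png",o)
E
```

```text
22.8 [0.47600153 0.13071534 0.35705148] rot left [-0.0001 -0.0085 -0.0003] d mm [   2.     0.8 -162.7] [ 0.61  0.26 -0.45] [-0.027 -0.138 -0.027] 0.055344739715858134 [ 0.26  0.05  1.74  0.    1.37 -0.01]
```

View pics/w5.png

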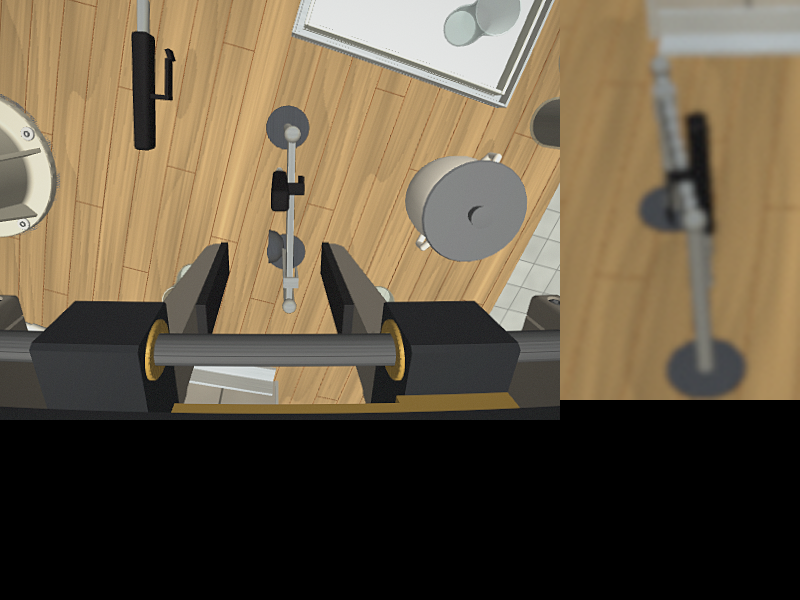

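The scraper hangs upright with its hook over the bar at (290,185), between the posts and released; the gripper is 160 mm above it. I'll let it settle for a second, then hand in.

Call:
{"api": "drive_tool", "payload": {"dp": [[0,0,10],[0,0,0],[0,0,0],[0,0,0],[0,0,0],[0,0,0],[0,0,0],[0,0,0],[0,0,0],[0,0,0]], "rotation": [[0,0,0],[0,0,0],[0,0,0],[0,0,0],[0,0,0],[0,0,0],[0,0,0],[0,0,0],[0,0,0],[0,0,0]], "claw": [55,55,55,55,55,55,55,55,55,55]}}

```text
clock: 23.9
eef_pos: [0.477, 0.131, 0.3687]
orientation: [-3.139, 0.004, 0.269]
ft_force: [0.0, 0.1, -0.2]
width: 0.0554
```

```bash
python3 - <<'E'
from h import *
from plant import ticket
a=vision.capture("side");b=vision.capture("side");o=cv2.imread("pics/side0.png")[:,:,::-1]
r=np.s_[170:285,220:270]
print("motion",cv2.absdiff(a[r],b[r]).mean(),"vs start",cv2.absdiff(a[r],np.ascontiguousarray(o[r])).mean(), "tray/pot/glass",cv2.absdiff(np.ascontiguousarray(a[180:390,100:230]),np.ascontiguousarray(o[180:390,100:230])).mean())
print(ticket.sign_off())
E
```

```text
motion 0.6402898550724637 vs start 3.667768115942029 tray/pot/glass 4.440976800976801
the job is handed in; nothing more can be done
None
```

I drew the scraper along the trim from the near end to the far end in one pass, hung it back on the rail by its hook and let go. I handed the job in at about 24 s of the 72 s allowed; no verdict was reported.

- **Pass:** the tip ran from about x = −84 mm to +81 mm. The pushing force was about 2 to 6.5 N on each face of the corner, with up to 9 N of drag, all sampled between moves and well under the 20 N limit. The speed was uneven: about 3 to 17 mm/s over the first 35 mm, then 19 to 26 mm/s.
- **Tip position:** under the drag the tool leaned back in the fingers, so the tip trailed the position I calculated by about 6 mm. I allowed for this from the side pictures. At the far end the picture put the tip at 80 to 81 mm, still pressed in with over 4 N on each face.
- **Rehang:** the hook seated at the original height with about 10 N. The last picture shows the scraper upright with its hook over the bar and the gripper well clear. Two frames taken just before hand-in showed no motion beyond image noise.
- **Unresolved check:** comparing the tray, pot and glass area with the first picture gave a difference of about 4.4 grey levels, above the frame-to-frame noise of 0.6. I did not look into it. The arm's changed pose could account for it, and I saw no displaced object or contact there.

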